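# Complete the dry-block heater with the block that fits

## Robot

A 6-joint arm with a two-finger parallel gripper is mounted at the origin on a cart in front of the work surface, level with it; the furniture and walls round the work are solid. World frame = base frame: x ahead of the robot, y to its left, z up, the work surface at z = 0. Lengths are in m, angles in degrees, forces in N, time in s.
With the tool pointing down it reaches from about 0.4 to 0.825 m from the base axis. Payload 7 kg.
Tool frame: the origin (TCP) lies midway between the tips of the shut fingers; the grasp point (between the pads) lies 19 mm behind it; z points along the fingers, y is the line along which they close (so a half turn about z gives the same grasp; the last joint's range is limited). The gripper opens to 88 mm and grips with 3 to 60 N. Pads are 19 mm wide; open, the fingers measure 130 mm over their backs; the gripper's body (78 mm by 193 mm) begins 47 mm behind the grasp point.
Start: joints at [-53.337, 20.546, 0.682, 0, -70.136, -16.507], TCP at [0.233, -0.634, 0.227] pointing down, gripper open.
Joint ranges: [-176.03, 176.03], [-82.01, 121.73], [-58.28, 71.71], [-173.87, 95.51], [-174.79, -0.11], [-173.66, 173.66]. Speed limits (degrees/s): [136.94, 136.94, 172.46, 180, 180, 180].

## Interface

Orientations are given as [roll, pitch, yaw] about the fixed x, y, z axes, in that order (R = Rz(yaw) Ry(pitch) Rx(roll)).
In Python, from plant import ctrl gives the robot as it stands. The module is installed in compiled form; this text tells all that it offers.
- The arm moves only by the tool play_rows, never from a script. Its argument "commands" is a list that holds one entry, the list of rows, each a list of 7 numbers: the turn, a rotation vector about the tool's x, y, z in rad, then the shift along the tool's x, y, z in cm, then the finger opening in cm, from 0 to 8.76. In form: [[[ax, ay, az, x, y, z, grip], ...]]. A call has 1 to 8 rows; each row is the pose to reach, as a shift and turn from the pose commanded when the call began, along the tool's axes at that moment; what a row does not reach only later rows make up. A row lasts 1/12 s, in which the tool goes at most 41.7 mm and 7.16 degrees, less where a joint would pass 70% of its speed; a pose out of reach is approached as far as the arm can. A call with a gripper value outside its range is refused whole. The fingers move at their own pace and stop on an object; the grip force is fixed at half the most. Time passes only in rows, so rows that repeat a pose let the fingers close. It gives the time, the measured TCP pose, the force, the opening and the grip force at its end, in the units of the state.
- ctrl.get_obs(): the state, without advancing time (a new reading comes with each control period).
- ctrl.snapshot(name): name is "scene" or "top"; returns a dict with "color" (384x512x3 uint8, red, green, blue), "camera_matrix" (3x3 intrinsics, pixels), "origin" and "rotation" of the camera in the world. Camera axes: x right, y down, z forward; pixel columns grow to the right and rows downward; lengths in m; the calibration is good to about 2 mm. A picture is of the moment at which its call begins. There is no depth.
- ctrl.close_job(): hands the job in; it is judged then, once.
Trained networks look in a picture, given as the dict that the camera call returned (one of the last four; its "shot" number tells which), for a name from the list of things; names that differ only in an ending like _2 or _b are one class to them, and where a whole thing is asked for, a point or a joint stands for the part that bears it (a point fixed in the world has none). Each returns a list of dicts, best first, with "conf" (0 to 1); they miss things now and then, are a little off and sometimes report something else, mostly with a low value. They report only what shows in the picture. A call takes as long as a camera call.
- ctrl.find_in(picture, name): "bbox" ([left, top, width, height] in pixels, round what is visible of it).
The state is a dict: "clock": time; "joint_pos": joint angles; "qvel": joint speeds; "tau": joint torques, N m; "tool_pos": TCP position; "orientation": TCP orientation; "force": force on the tool from outside, world axes, zero at the start; "moment": the same for the moment, N m; "opening": finger opening in m; "gripper_force": force on a finger pad.
Only numpy, scipy, OpenCV 4.12 (cv2) and the standard library are available. Lean on these libraries where they do the work, as an engineer would, in place of code of your own. Each camera call takes 0.05 s, during which the arm holds its last target. There are 200 camera calls.

## Task

The well of the dry-block heater already holds one L-shaped blue block; pick out the loose L-shaped block that interlocks with it, turn it to match the empty part of the well and lower it in by its orange lifting lug until its top is flush with the heater, then let go. Set it in rather than dropping it from a height, and leave the T-shaped and the square block where they lie.

Things in the scene. Friction and masses are not known exactly. Their poses are not given: they have to be found in the camera images.
- l_block: Loose L-shaped blue anodised block, 300 g, 32 high (all mm). Origin: underside, below lug and centre of mass. Bar x -25.5..8.5, y -59.5..42.5; leg x 8.5..42.5, y 8.5..42.5. Lowest 14 taper in by 6 all round. Orange upright lug on top, centred on the origin: 16 thick (x), 34 long (y), z 32 to 68. Pinch it along x from above, fingertips at z 37.
- opening (a point): Point on the well's floor, 18 mm above the bench, where the L block's origin belongs, its x and y axes pointing the same way as these (the heater's; z up). The free opening is the block's outline with 4 mm clearance all round, 32 mm deep: seated, the block's top is flush with the heater's top (50 mm above the bench), its lug 36 mm proud.
- t_block: Loose T-shaped blue block, does not fit. Height, lug and lug axes as the L block; origin on its underside below the lug. Bar x -25.5..8.5, y -51..51; leg x 8.5..42.5, y -17..17 mm.
- square_block: Loose square blue block 68 x 68 mm, does not fit. Height, lug and lug axes as the L block; origin at the centre of its underside.
- heater: White heater 160 (x) x 180 (y) x 50 mm high, fixed; origin at the centre of its underside. Grey control panel on the -x part of its top. Well 76 (x) x 144 (y) mm centred at x +22, y 0; a fixed flush L block fills its -y end and most of its +x side. The opening's bar lies along y on the well's -x side, its leg points to +x at the +y end.

How it is judged:
By the outcome, as a careful person would: the job done as asked, in the order asked, and still so for the second after the job is handed in, with the robot touching nothing.
It also fails if it takes over 32 s, if anything falls off the work surface, if the arm or the gripper's body presses on something with over 40 N, if the wrist force passes 120 N, or if a joint passes its speed limit or range.

## Working session

There is one attempt and no reset: what is moved stays moved. The work goes in short steps, Python scripts to look and compute and a tool call to move; the robot and the scene stay as the last step left them, time stands still between calls to the robot, and variables do not carry over. Pictures are saved under pics/ and viewed, at most 10 in all, crops included, and the job is handed in when it is done.

Besides the shell and the picture viewer there is one more tool, called after "Emit:" as name(argument=value, ...) on one line, values as JSON. play_rows: Moves the arm, as the interface text tells. Its arguments: {"type":"object","properties":{"commands":{"type":"array","items":{"type":"array","items":{"type":"array","items":{"type":"number"}}}}},"required":["commands"]}

```bash
mkdir -p pics; python3 - <<'E'
from plant import ctrl
import cv2,pickle
for n in("top","scene"):
    s=ctrl.snapshot(n); pickle.dump(s,open(n+'.pkl','wb'))
    cv2.imwrite(f'pics/{n}0.png',s['color'][:,:,::-1])
    print(n,s['camera_matrix'],s['origin'],s['rotation'])
    for k in('l_block','t_block','square_block','heater'):
        print(k,[(r['bbox'],r['conf']) for r in ctrl.find_in(s,k)[:3]])
print(ctrl.get_obs())
E
```

```text
top [[432.40675868   0.         250.42819228]
 [  0.         432.40675868 184.49356348]
 [  0.           0.           1.        ]] [ 0.36463035 -0.0299074   1.11387077] [-1.70167663e+02  8.55756346e-03 -9.02473317e+01]
l_block [([285.7, 135.6, 45.8, 32.7], 0.67)]
t_block [([330.7, 200.4, 35.4, 38.4], 0.96)]
square_block [([237.2, 192.3, 37.4, 37.1], 0.93)]
heater [([119.5, 171.4, 83.7, 73.9], 0.65)]
scene [[354.96244129   0.         253.63828417]
 [  0.         354.96244129 188.96864892]
 [  0.           0.           1.        ]] [ 0.17350781 -0.55620917  0.60852424] [-130.05341175   -1.19627636  -36.70242978]
l_block [([292.4, 204.4, 45.8, 33.6], 0.85)]
t_block [([246.6, 273.6, 62.3, 44.0], 0.91)]
square_block [([208.3, 197.7, 34.2, 36.4], 0.62)]
heater [([141.8, 134.7, 78.9, 65.7], 0.7), ([292.5, 201.5, 47.6, 36.8], 0.66)]
{'clock': 0.5, 'joint_pos': array([-5.33379591e+01,  2.05485518e+01,  6.81205740e-01, -7.67551286e-04,
       -7.01363942e+01, -1.65066297e+01]), 'qvel': array([-0.02229592, -0.07979133, -0.00964365,  0.01329787,  0.02632734,
        0.05186265]), 'tau': array([ 1.23560123e-03, -5.81797779e+01,  2.93068510e+01,  6.99709117e+00,
        1.19003380e-02, -4.19502999e-05]), 'tool_pos': array([ 0.23255308, -0.63364022,  0.22652834]), 'orientation': array([ 1.79996209e+02, -3.70592065e-04, -1.59844850e+02]), 'force': array([ 0.89899322, -0.86604095, -0.0321974 ]), 'moment': array([-0.03750752,  0.0028641 ,  0.01349261]), 'gripper_force': 0.0, 'opening': 0.0876559376599544}
```

View pics/top0.png

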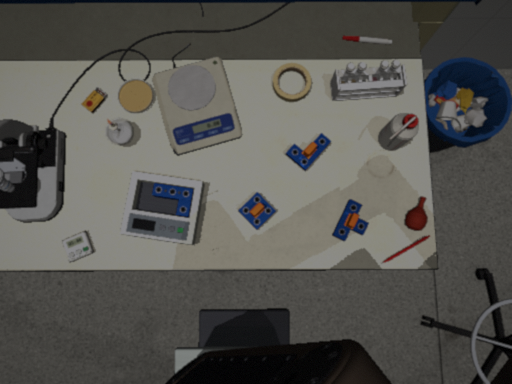

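View pics/scene0.png

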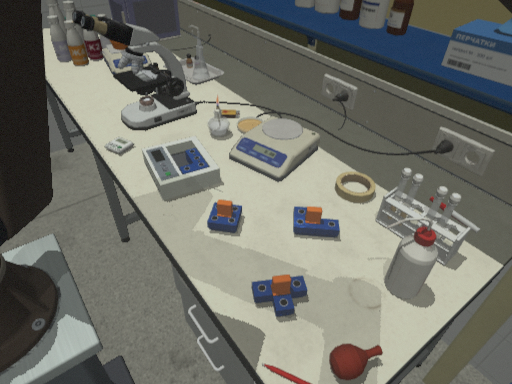

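The top view shows the L block near (308,150), the T block near (350,220), the square block near (257,210) and the heater near (163,207), with its panel at the bottom, toward the robot. The scene view agrees: L at (316,222), T at (280,295), square at (225,215) and heater at (181,166).

```bash
cat > h.py <<'E'
import numpy as np,cv2,pickle
from scipy.spatial.transform import Rotation as R
def proj(s,P):
    Rc=R.from_euler('xyz',s['rotation'],degrees=True).as_matrix() if np.size(s['rotation'])==3 else np.array(s['rotation'])
    q=(np.atleast_2d(P)-s['origin'])@Rc; q=q@np.array(s['camera_matrix']).T
    return q[:,:2]/q[:,2:]
def place(p,pts,z0=0.):  # p=x,y,yaw(deg); pts mm
    pts=np.array(pts,float)/1000; c,sn=np.cos(np.radians(p[2])),np.sin(np.radians(p[2]))
    return np.c_[p[0]+c*pts[:,0]-sn*pts[:,1],p[1]+sn*pts[:,0]+c*pts[:,1],z0+pts[:,2]]
def ray(s,uv,z):
    Rc=R.from_euler('xyz',s['rotation'],degrees=True).as_matrix()
    d=Rc@np.linalg.inv(s['camera_matrix'])@[*uv,1]; o=np.array(s['origin']); return o+d*(z-o[2])/d[2]
L=[(-25.5,-59.5),(8.5,-59.5),(8.5,8.5),(42.5,8.5),(42.5,42.5),(-25.5,42.5)]
E
python3 - <<'E'
from h import *
o=[]
for n,cs in(("top",((308,150),(163,207))),("scene",((316,222),(181,166)))):
    s=pickle.load(open(n+'.pkl','rb'))
    for u,v in cs:
        print(n,ray(s,(u,v),.03))
        w,h=(50,37)
        c=s['color'][v-h:v+h,u-w:u+w,::-1]; o.append(cv2.resize(c,(400,296),interpolation=cv2.INTER_NEAREST))
cv2.imwrite('pics/c.png',np.vstack([np.hstack(o[:2]),np.hstack(o[2:])]))
E
```

```text
top [ 0.64213581 -0.17945579  0.03      ]
top [0.49584271 0.19012282 0.03      ]
scene [ 0.64100598 -0.1885497   0.03      ]
scene [0.4910276  0.18077951 0.03      ]
```

View pics/c.png

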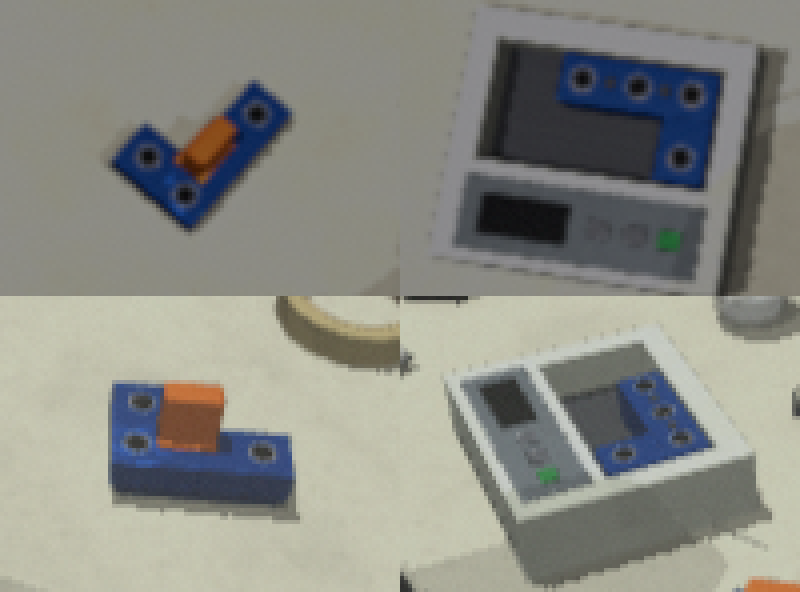

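```bash
cat >> h.py <<'E'
from scipy.optimize import minimize
S=8
def box(x0,x1,y0,y1,z0,z1): return [(x,y,z) for x in(x0,x1) for y in(y0,y1) for z in(z0,z1)]
def Lparts():
    r=[box(-25.5,8.5,-59.5,42.5,14,32),box(-25.5,42.5,8.5,42.5,14,32),box(-8,8,-17,17,32,68)]
    r[0]+=box(-19.5,2.5,-53.5,36.5,0,0); r[1]+=box(-19.5,36.5,14.5,36.5,0,0); return r
HP=[box(-16,60,-72,-38,18,50),box(26,60,-72,30,18,50)]; RIM=box(-16,60,-72,72,50,50)
def render(s,p,parts,roi,z0=0,clip=None):
    u,v,w,h=roi
    def fill(pt):
        m=np.zeros((h*S,w*S),np.float32)
        q=((proj(s,place(p,pt,z0))-[u,v]+.5)*S*16).astype(np.float32)
        cv2.fillConvexPoly(m,cv2.convexHull(q).round().astype(np.int32),1.,shift=4); return m
    m=np.maximum.reduce([fill(a) for a in parts])
    if clip is not None: m*=fill(clip)
    return cv2.resize(m,(w,h),interpolation=cv2.INTER_AREA)
def mask(s,roi,orange=True):
    u,v,w,h=roi; c=s['color'][v:v+h,u:u+w].astype(float); r,g,b=c[...,0],c[...,1],c[...,2]
    m=(b-r>0.25*b+8)&(b-g>8)
    if orange: m|=(r-b>0.45*r)&(r>50)
    m=cv2.morphologyEx(m.astype(np.uint8),cv2.MORPH_CLOSE,np.ones((5,5)))
    n,l,st,_=cv2.connectedComponentsWithStats(m)
    return (l==1+st[1:,4].argmax()).astype(np.float32)
def fit(views,p0,parts,z0=0,clip=None,orange=True):
    # p = x,y (cm-ish scaling), yaw
    ms=[(s,roi,mask(s,roi,orange)) for s,roi in views]
    f=lambda k:sum(np.abs(render(s,(k[0]/100,k[1]/100,k[2]*5),parts,roi,z0,clip)-m).sum() for s,roi,m in ms)
    k0=np.array([p0[0]*100,p0[1]*100,p0[2]/5])
    for d in(1.,.3,.1):
        r=minimize(f,k0,method='Nelder-Mead',options=dict(initial_simplex=np.vstack([k0]+[k0+d*e for e in np.eye(3)]),xatol=.003,fatol=.1)); k0=r.x
    return np.array([k0[0]/100,k0[1]/100,k0[2]*5]),r.fun,sum(m.sum() for *_,m in ms)
E
cat > f.py <<'E'
from h import *
t=pickle.load(open('top.pkl','rb'));s=pickle.load(open('scene.pkl','rb'))
A=(t,(258,113,100,74));B=(s,(266,185,100,74));C=(t,(113,170,100,74));D=(s,(131,129,100,74))
best={}
for v in((A,),(B,),(A,B)):
    r=min((fit(v,(.64,-.18,y),Lparts()) for y in(-140,-50,40,130)),key=lambda r:r[1]); print('L',r)
for v in((C,),(D,),(C,D)):
    r=fit(v,(.49,.185,-5),HP,0,RIM,False); print('H',r)
    print('opening',place(r[0],[(13.5,25.5,18)]))
E
python3 f.py
```

```text
L (array([ 0.64055952, -0.18121826, 47.74624548]), np.float64(72.703125), np.float32(688.0))
L (array([ 0.64405107, -0.1725682 , 44.18053551]), np.float64(335.890625), np.float32(786.0))
L (array([ 0.63888482, -0.17932362, 47.78048999]), np.float64(440.609375), np.float32(1474.0))
H (array([ 0.4936112 ,  0.19276622, -9.40455774]), np.float64(86.09375), np.float32(746.0))
opening [[0.51109656 0.21571752 0.018     ]]
H (array([  0.4932502 ,   0.19367002, -10.8450147 ]), np.float64(59.484375), np.float32(390.0))
opening [[0.51130698 0.21617452 0.018     ]]
H (array([ 0.49325887,  0.19288367, -9.44779149]), np.float64(148.15625), np.float32(1136.0))
opening [[0.51076154 0.21582176 0.018     ]]
```

```bash
python3 - <<'E'
from h import *
t=pickle.load(open('top.pkl','rb'));s=pickle.load(open('scene.pkl','rb'))
o=[]
for S_,roi,p,parts,cl,og in((t,(258,113,100,74),(.6406,-.1812,47.7),Lparts(),None,True),(t,(113,170,100,74),(.4936,.1928,-9.4),HP,RIM,False),(s,(266,185,100,74),(.6406,-.1812,47.7),Lparts(),None,True),(s,(131,129,100,74),(.4936,.1928,-9.4),HP,RIM,False)):
    u,v,w,h=roi; im=cv2.resize(S_['color'][v:v+h,u:u+w,::-1],(400,296),interpolation=cv2.INTER_NEAREST)
    for m,c in((mask(S_,roi,og),(0,255,255)),(render(S_,p,parts,roi,0,cl),(0,0,255))):
        M=cv2.resize(m,(400,296))>.5
        cv2.drawContours(im,cv2.findContours(M.astype(np.uint8),0,1)[0],-1,c,1)
    o.append(im)
cv2.imwrite('pics/ov.png',np.vstack([np.hstack(o[:2]),np.hstack(o[2:])]))
E
```

```text
(no output)
```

View pics/ov.png

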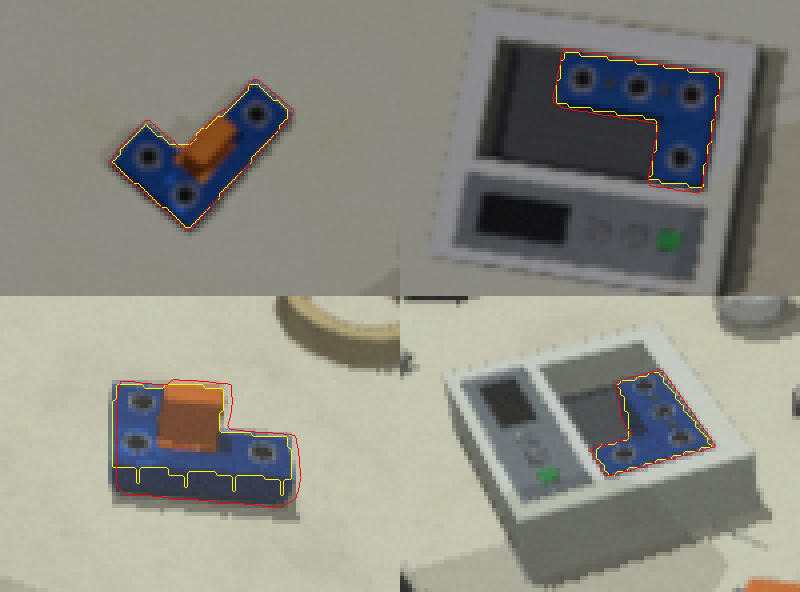

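The overlay shows the fits following the blue outlines in the top view. In the scene view the mask misses the L block's dark front side near (203,480) of the tile, so I'm loosening the threshold.

```bash
sed -i 's/m=(b-r>0.25\*b+8)&(b-g>8)/m=(b-r>0.22*b)\&(b-g>0.08*b)\&(b>25)/' h.py; python3 f.py; python3 - <<'E'
from h import *
s=pickle.load(open('scene.pkl','rb'))['color']
print(s[185+45:185+54,266+30].tolist())
E
```

```text
L (array([ 0.6398467 , -0.18112086, 48.31475701]), np.float64(53.15625), np.float32(715.0))
L (array([ 0.63872878, -0.17761694, 46.14388415]), np.float64(106.390625), np.float32(1034.0))
L (array([ 0.63856958, -0.17981934, 48.36032516]), np.float64(177.515625), np.float32(1749.0))
H (array([ 0.49344715,  0.19277756, -8.85109041]), np.float64(60.734375), np.float32(780.0))
opening [[0.51070999 0.21589669 0.018     ]]
H (array([ 0.49225754,  0.19321788, -9.82710361]), np.float64(45.796875), np.float32(416.0))
opening [[0.50991169 0.21603961 0.018     ]]
H (array([ 0.49334341,  0.19281219, -8.88926699]), np.float64(110.359375), np.float32(1196.0))
opening [[0.51062165 0.21591981 0.018     ]]
[[53, 61, 77], [54, 61, 77], [56, 62, 75], [55, 60, 71], [77, 80, 79], [110, 111, 101], [125, 125, 111], [169, 169, 152], [198, 198, 177]]
```

```bash
cat > go.py <<'E'
import sys
from h import *
from plant import ctrl
def rel(x,y,z,yaw):
    o=ctrl.get_obs(); R0=R.from_euler('xyz',o['orientation'],degrees=True); R1=R.from_euler('xyz',[180,0,yaw],degrees=True)
    print('t',o['clock'],'turn',(R0.inv()*R1).as_rotvec().round(4),'cm',(R0.inv().apply(np.array([x,y,z])-o['tool_pos'])*100).round(2))
if __name__=='__main__': rel(*map(float,sys.argv[1:]))
E
python3 go.py .639 -.180 .14 -42
```

```text
t 0.5 turn [ 0.0000e+00  1.0000e-04 -2.0568e+00] cm [-53.79  28.58   8.65]
```

Emit:
play_rows(commands=[[[0, 0, -2.057, -53.8, 28.6, 8.6, 8.7], [0, 0, -2.057, -53.8, 28.6, 8.6, 8.7], [0, 0, -2.057, -53.8, 28.6, 8.6, 8.7], [0, 0, -2.057, -53.8, 28.6, 8.6, 8.7], [0, 0, -2.057, -53.8, 28.6, 8.6, 8.7], [0, 0, -2.057, -53.8, 28.6, 8.6, 8.7], [0, 0, -2.057, -53.8, 28.6, 8.6, 8.7], [0, 0, -2.057, -53.8, 28.6, 8.6, 8.7]]])

```text
clock: 1.17
tool_pos: [0.4539, -0.3861, 0.1801]
orientation: [-180.0, -0.0, -102.2]
force: [1.8, -1.0, 0.1]
opening: 0.0865
gripper_force: 0.0
```

```bash
python3 go.py .639 -.180 .14 -42
```

```text
t 1.1667 turn [-6.0000e-04 -6.0000e-04 -1.0505e+00] cm [-24.06 -13.74   4.02]
```

Emit:
play_rows(commands=[[[0, 0, -1.05, -24.1, -13.7, 4.0, 8.7], [0, 0, -1.05, -24.1, -13.7, 4.0, 8.7], [0, 0, -1.05, -24.1, -13.7, 4.0, 8.7], [0, 0, -1.05, -24.1, -13.7, 4.0, 8.7], [0, 0, -1.05, -24.1, -13.7, 4.0, 8.7], [0, 0, -1.05, -24.1, -13.7, 4.0, 8.7], [0, 0, -1.05, -24.1, -13.7, 4.0, 8.7], [0, 0, -1.05, -24.1, -13.7, 4.0, 8.7]]])

```text
clock: 1.83
tool_pos: [0.642, -0.178, 0.1384]
orientation: [180.0, 0.0, -44.7]
force: [-0.2, 0.9, -0.5]
opening: 0.0871
gripper_force: 0.0
```

```bash
python3 go.py .639 -.180 .14 -42;  python3 go.py .639 -.180 .037 -42
```

```text
t 1.8333 turn [ 0.0001  0.0004 -0.0464] cm [-0.08  0.35 -0.16]
t 1.8333 turn [ 0.0001  0.0004 -0.0464] cm [-0.07  0.35 10.14]
```

Emit:
play_rows(commands=[[[0, 0, -0.047, 0, 0, 0, 8.7], [0, 0, -0.047, 0, 0, 0, 8.7], [0, 0, -0.047, 0, 0, 0, 8.7], [0, 0, -0.047, 0, 0, 0, 8.7]]])

```text
clock: 2.17
tool_pos: [0.6387, -0.1826, 0.1401]
orientation: [-180.0, -0.0, -42.7]
force: [-0.4, 1.1, 0.0]
opening: 0.0871
gripper_force: 0.0
```

```bash
python3 go.py .639 -.180 .037 -42
```

```text
t 2.1667 turn [-0.0001 -0.0001 -0.0122] cm [-0.16 -0.21 10.31]
```

Emit:
play_rows(commands=[[[0, 0, -0.01, -0.1, -0.1, 3.5, 8.7], [0, 0, -0.01, -0.1, -0.1, 6.5, 8.7], [0, 0, -0.01, -0.1, -0.1, 8.5, 8.7], [0, 0, -0.01, -0.1, -0.1, 9.8, 8.7], [0, 0, -0.01, -0.1, -0.1, 10.3, 8.7], [0, 0, -0.01, -0.1, -0.1, 10.3, 8.7], [0, 0, -0.01, -0.1, -0.1, 10.3, 8.7], [0, 0, -0.01, -0.1, -0.1, 10.3, 8.7]]])

```text
clock: 2.83
tool_pos: [0.6397, -0.1812, 0.0385]
orientation: [-179.9, -0.1, -42.0]
force: [-0.2, 0.3, 0.5]
opening: 0.0871
gripper_force: 0.0
```

```bash
python3 go.py .639 -.180 .037 -42
```

```text
t 2.8333 turn [-0.0013 -0.0018 -0.0001] cm [-0.13 -0.04  0.15]
```

Good; close the fingers.

Emit:
play_rows(commands=[[[0, 0, 0, 0, 0, 0, 5], [0, 0, 0, 0, 0, 0, 3], [0, 0, 0, 0, 0, 0, 2], [0, 0, 0, 0, 0, 0, 1], [0, 0, 0, 0, 0, 0, 0.5], [0, 0, 0, 0, 0, 0, 0.5], [0, 0, 0, 0, 0, 0, 0.5], [0, 0, 0, 0, 0, 0, 0.5]]])

```text
clock: 3.5
tool_pos: [0.6388, -0.1809, 0.0369]
orientation: [180.0, 0.0, -42.0]
force: [-0.3, 0.1, 0.1]
opening: 0.0392
gripper_force: 0.0
```

Emit:
play_rows(commands=[[[0, 0, 0, 0, 0, 0, 0.5], [0, 0, 0, 0, 0, 0, 0.5], [0, 0, 0, 0, 0, -0.3, 0.5], [0, 0, 0, 0, 0, -1, 0.5], [0, 0, 0, 0, 0, -3, 0.5], [0, 0, 0, 0, 0, -6, 0.5], [0, 0, 0, 0, 0, -9, 0.5], [0, 0, 0, 0, 0, -11, 0.5]]])

```text
clock: 4.17
tool_pos: [0.6395, -0.1811, 0.1502]
orientation: [-179.9, -0.1, -42.0]
force: [0.9, 0.9, -2.9]
opening: 0.016
gripper_force: 30.0
```

```bash
python3 go.py .5105 .216 .155 -99.2
```

```text
t 4.1667 turn [-0.002  -0.0013  0.9989] cm [-36.14 -20.9   -0.52]
```

Emit:
play_rows(commands=[[[0, 0, 0.03, -1.1, -0.6, 0, 0.5], [0, 0, 0.09, -3.3, -1.9, 0, 0.5], [0, 0, 0.17, -6, -3.5, 0, 0.5], [0, 0, 0.25, -9, -5.2, 0, 0.5], [0, 0, 0.33, -12, -7, 0, 0.5], [0, 0, 0.42, -15, -8.7, 0, 0.5], [0, 0, 0.5, -18, -10.5, 0, 0.5], [0, 0, 0.58, -21, -12.2, 0, 0.5]]])

```text
clock: 4.83
tool_pos: [0.5634, 0.0517, 0.1474]
orientation: [-180.0, 0.0, -75.5]
force: [0.9, 0.5, -3.1]
opening: 0.0159
gripper_force: 30.0
```

```bash
python3 go.py .5105 .216 .155 -99.2
```

```text
t 4.8333 turn [-1.000e-04  2.000e-04  4.143e-01] cm [-17.23   1.    -0.76]
```

Emit:
play_rows(commands=[[[0, 0, 0.08, -3.2, 0.1, -0.1, 0.5], [0, 0, 0.16, -6.4, 0.3, -0.2, 0.5], [0, 0, 0.23, -9.4, 0.5, -0.3, 0.5], [0, 0, 0.3, -12.2, 0.7, -0.4, 0.5], [0, 0, 0.36, -14.6, 0.9, -0.5, 0.5], [0, 0, 0.4, -16.2, 1, -0.6, 0.5], [0, 0, 0.414, -17.0, 1.0, -0.7, 0.5], [0, 0, 0.414, -17.2, 1, -0.7, 0.5]]])

```text
clock: 5.5
tool_pos: [0.5102, 0.2155, 0.1545]
orientation: [-180.0, 0.0, -98.9]
force: [0.1, 0.0, -2.4]
opening: 0.0156
gripper_force: 30.0
```

Emit:
play_rows(commands=[[[0, 0, 0, 0, 0, 0, 0.5], [0, 0, 0, 0, 0, 0, 0.5], [0, 0, 0, 0, 0, 0, 0.5], [0, 0, 0, 0, 0, 0, 0.5]]])

```text
clock: 5.83
tool_pos: [0.5109, 0.2133, 0.1539]
orientation: [180.0, -0.0, -99.0]
force: [0.2, 0.2, -2.5]
opening: 0.0158
gripper_force: 30.0
```

```bash
python3 go.py .5105 .216 .155 -99.2; python3 - <<'E'
from h import *
from plant import ctrl
o=[]
for n,roi in(("top",(103,150,130,96)),("scene",(111,99,130,96))):
    s=ctrl.snapshot(n); pickle.dump(s,open(n+'2.pkl','wb')); u,v,w,h=roi
    o.append(cv2.resize(s['color'][v:v+h,u:u+w,::-1],(400,296),interpolation=cv2.INTER_CUBIC))
cv2.imwrite('pics/h.png',np.hstack(o))
E
```

```text
t 5.8333 turn [ 0.0002 -0.0002  0.0039] cm [-0.27  0.08 -0.11]
```

View pics/h.png

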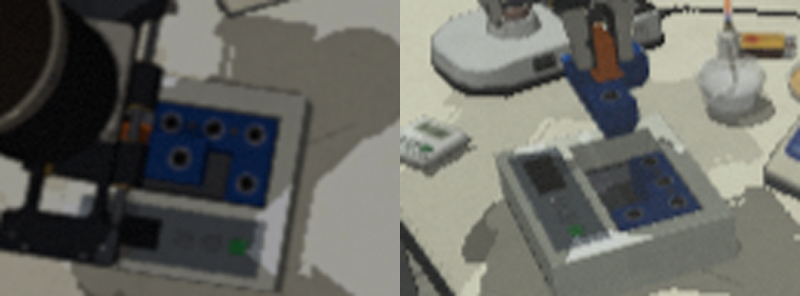

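The held block shows in the scene tile at about (605,90) under the fingers, roughly aligned with the empty part of the well. I'm checking its position in the hand against a model overlay.

```bash
python3 - <<'E'
from h import *
s=pickle.load(open('scene2.pkl','rb'));t=pickle.load(open('top2.pkl','rb'))
o=[]
p=(.5109,.2133,-9.0); z0=.117
for S_,roi,in((s,(150,105,60,45)),(t,(113,155,80,60))):
    u,v,w,h=roi; k=6; im=cv2.resize(S_['color'][v:v+h,u:u+w,::-1],(400,300),interpolation=cv2.INTER_NEAREST)
    im=np.clip(im.astype(float)*1.6,0,255).astype(np.uint8)
    M=cv2.resize(render(S_,p,Lparts()[:2],roi,z0),(400,300))>.5
    cv2.drawContours(im,cv2.findContours(M.astype(np.uint8),0,1)[0],-1,(0,0,255),1)
    k=400/w
    q=proj(S_,place(p,[(*a,32) for a in L],z0)); cv2.polylines(im,[((q-[u,v]+.5)*k).round().astype(np.int32)],True,(0,255,255),1)
    o.append(im)
cv2.imwrite('pics/h2.png',np.hstack(o))
E
```

```text
(no output)
```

View pics/h2.png

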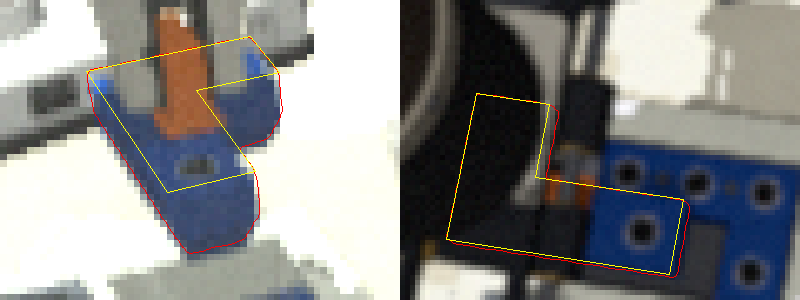

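Emit:
play_rows(commands=[[[0, 0, 0, -0.1, 0, 2, 0.5], [0, 0, 0, -0.1, 0, 4, 0.5], [0, 0, 0, -0.2, 0.1, 5.3, 0.5], [0, 0, 0, -0.2, 0.1, 5.7, 0.5], [0, 0, 0, -0.2, 0.1, 5.7, 0.5], [0, 0, 0, -0.2, 0.1, 5.7, 0.5], [0, 0, 0, -0.2, 0.1, 5.7, 0.5], [0, 0, 0, -0.2, 0.1, 5.7, 0.5]]])

```text
clock: 6.6
tool_pos: [0.5107, 0.2165, 0.098]
orientation: [-179.9, 0.1, -98.9]
force: [-0.1, -0.3, -3.3]
opening: 0.0161
gripper_force: 30.0
```

```bash
python3 go.py .5105 .216 .055 -99.2; python3 - <<'E'
from h import *
from plant import ctrl
o=[];tp=ctrl.get_obs(); p=(*tp['tool_pos'][:2],tp['orientation'][2]+90); z0=tp['tool_pos'][2]-.037
for n,roi in(("scene",(140,115,80,60)),("top",(113,155,80,60))):
    S_=ctrl.snapshot(n); pickle.dump(S_,open(n+'3.pkl','wb'))
    u,v,w,h=roi; im=cv2.resize(S_['color'][v:v+h,u:u+w,::-1],(400,300),interpolation=cv2.INTER_NEAREST)
    im=np.clip(im.astype(float)*1.6,0,255).astype(np.uint8); k=400/w
    for P in(place(p,[(*a,32) for a in L],z0),place((.4934,.1929,-9.2),[(-16,-38,50),(26,-38,50),(26,30,50),(60,30,50),(60,72,50),(-16,72,50)])):
        cv2.polylines(im,[((proj(S_,P)-[u,v]+.5)*k).round().astype(np.int32)],True,(0,255,255),1)
    o.append(im)
cv2.imwrite('pics/h3.png',np.hstack(o))
E
```

```text
t 6.6 turn [-0.0012  0.0013  0.0047] cm [0.06 0.02 4.3 ]
```

View pics/h3.png

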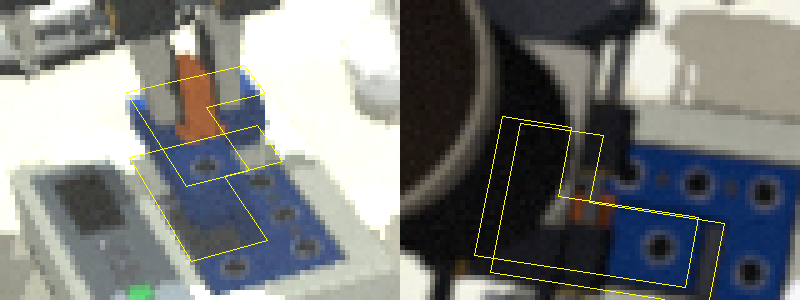

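The outlines agree with the picture: the held block at about (185,135) of the scene tile lies above the opening outlined near (205,195). Next I lower it in small steps.

Emit:
play_rows(commands=[[[0, 0, 0.003, 0, 0, 0.4, 0.5], [0, 0, 0.004, 0, 0, 0.8, 0.5], [0, 0, 0.004, 0, 0, 1.2, 0.5], [0, 0, 0.004, 0, 0, 1.6, 0.5], [0, 0, 0.004, 0, 0, 2.0, 0.5], [0, 0, 0.004, 0, 0, 2.4, 0.5], [0, 0, 0.004, 0, 0, 2.4, 0.5], [0, 0, 0.004, 0, 0, 2.4, 0.5]]])

```text
clock: 7.37
tool_pos: [0.5099, 0.216, 0.0726]
orientation: [180.0, -0.0, -99.2]
force: [-0.2, -0.9, -3.4]
opening: 0.016
gripper_force: 30.0
```

```bash
python3 go.py .5105 .216 .055 -99.2
```

```text
t 7.3667 turn [ 0.0005 -0.0007  0.0006] cm [-0.01 -0.06  1.76]
```

Emit:
play_rows(commands=[[[0, 0, 0, 0, 0, 0.2, 0.5], [0, 0, 0, 0, 0, 0.4, 0.5], [0, 0, 0, 0, 0, 0.6, 0.5], [0, 0, 0, 0, 0, 0.8, 0.5], [0, 0, 0, 0, 0, 0.8, 0.5], [0, 0, 0, 0, 0, 0.8, 0.5]]])

```text
clock: 7.87
tool_pos: [0.51, 0.2161, 0.0649]
orientation: [180.0, -0.0, -99.2]
force: [1.3, 0.8, -2.4]
opening: 0.0158
gripper_force: 30.0
```

Emit:
play_rows(commands=[[[0, 0, 0, 0, 0, 0.2, 0.5], [0, 0, 0, 0, 0, 0.4, 0.5], [0, 0, 0, 0, 0, 0.6, 0.5], [0, 0, 0, 0, 0, 0.75, 0.5], [0, 0, 0, 0, 0, 0.75, 0.5], [0, 0, 0, 0, 0, 0.75, 0.5]]])

```text
clock: 8.37
tool_pos: [0.5102, 0.2161, 0.0587]
orientation: [-180.0, 0.0, -99.1]
force: [-5.0, -1.8, 12.0]
opening: 0.0158
gripper_force: 30.0
```

Emit:
play_rows(commands=[[[0, 0, 0, 0, 0, -0.2, 0.5], [0, 0, 0, 0.05, 0.1, -0.2, 0.5], [0, 0, 0, 0.05, 0.15, -0.2, 0.5], [0, 0, 0, 0.05, 0.15, -0.2, 0.5]]])

```text
clock: 8.7
tool_pos: [0.5083, 0.2158, 0.0592]
orientation: [180.0, -0.0, -99.2]
force: [-0.9, -0.4, -2.1]
opening: 0.0155
gripper_force: 30.0
```

Emit:
play_rows(commands=[[[0, 0, 0, 0, 0, 0.1, 0.5], [0, 0, 0, 0, 0, 0.2, 0.5], [0, 0, 0, 0, 0, 0.3, 0.5], [0, 0, 0, 0, 0, 0.3, 0.5]]])

```text
clock: 9.03
tool_pos: [0.5084, 0.2157, 0.0587]
orientation: [-180.0, -0.0, -99.1]
force: [-10.2, -3.1, 23.4]
opening: 0.0159
gripper_force: 30.0
```

```bash
python3 - <<'E'
from h import *
from plant import ctrl
S_=ctrl.snapshot("scene"); pickle.dump(S_,open('scene4.pkl','wb'))
u,v,w,h=140,115,80,60; im=cv2.resize(S_['color'][v:v+h,u:u+w,::-1],(800,600),interpolation=cv2.INTER_CUBIC)
im=np.clip(im.astype(float)*1.6,0,255).astype(np.uint8)
for z0,c in((.018,(0,255,255)),(.022,(0,0,255))):
    P=place((.5084,.2157,-9.1),[(*a,32) for a in L],z0)
    cv2.polylines(im,[((proj(S_,P)-[u,v]+.5)*10).round().astype(np.int32)],True,c,1)
cv2.imwrite('pics/h4.png',im)
E
```

```text
(no output)
```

View pics/h4.png

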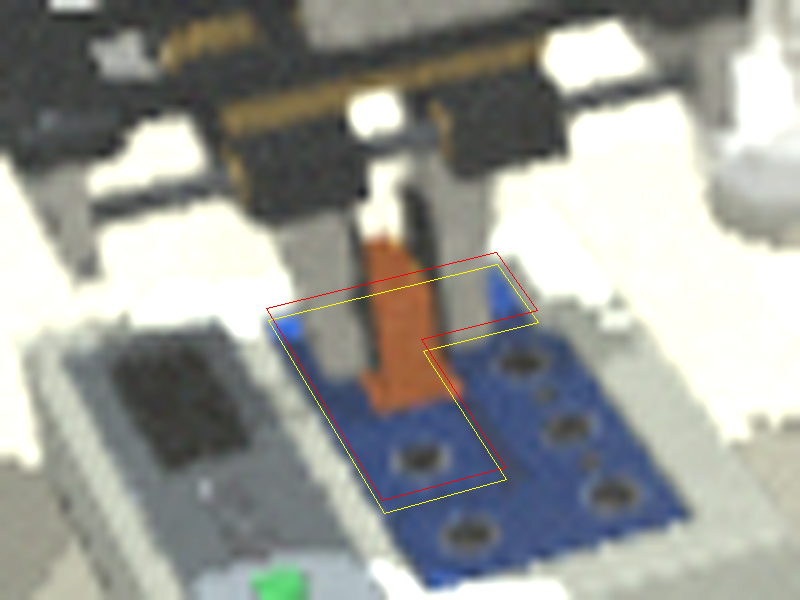

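The view shows the block sitting flush with the fixed L block: its hole at (420,458) and the blue tops run on without a step. The fingertips sit about 9 mm above the heater, because the grip closed slightly late during the lift. This is the floor contact, so I'll unload, release and rise.

Emit:
play_rows(commands=[[[0, 0, 0, 0, 0, -0.2, 0.5], [0, 0, 0, 0, 0, -0.2, 0.5], [0, 0, 0, 0, 0, -0.2, 2], [0, 0, 0, 0, 0, -0.2, 3], [0, 0, 0, 0, 0, -0.2, 4], [0, 0, 0, 0, 0, -0.2, 5], [0, 0, 0, 0, 0, -0.2, 5], [0, 0, 0, 0, 0, -0.2, 5]]])

```text
clock: 9.75
tool_pos: [0.5086, 0.2159, 0.0584]
orientation: [180.0, -0.0, -99.2]
force: [0.4, -0.2, 0.4]
opening: 0.0466
gripper_force: 0.0
```

Emit:
play_rows(commands=[[[0, 0, 0, 0, 0, -0.3, 5], [0, 0, 0, 0, 0, -1.5, 5], [0, 0, 0, 0, 0, -4, 5], [0, 0, 0, 0, 0, -7, 5], [0, 0, 0, 0, 0, -10, 5], [0, 0, 0, 0, 0, -12, 5], [0, 0, 0, 0, 0, -12, 5], [0, 0, 0, 0, 0, -12, 5]]])

```text
clock: 10.42
tool_pos: [0.509, 0.2164, 0.18]
orientation: [-179.9, 0.1, -99.2]
force: [-0.1, -0.0, -0.9]
opening: 0.0502
gripper_force: 0.0
```

```bash
python3 go.py .45 -.1 .18 -99.2
```

```text
t 10.4167 turn [-0.002   0.0026  0.0005] cm [32.18  0.79 -0.08]
```

Move aside for a clear look.

Emit:
play_rows(commands=[[[0, 0, 0, 3, 0, 0, 5], [0, 0, 0, 7, 0, 0, 5], [0, 0, 0, 11, 0, 0, 5], [0, 0, 0, 15, 0, 0, 5], [0, 0, 0, 19, 0, 0, 5], [0, 0, 0, 22, 0, 0, 5], [0, 0, 0, 24, 0, 0, 5], [0, 0, 0, 24, 0, 0, 5]]])

```text
clock: 11.08
tool_pos: [0.4684, -0.0241, 0.1774]
orientation: [179.9, -0.1, -99.3]
force: [-0.4, -0.6, 0.1]
opening: 0.0502
gripper_force: 0.0
```

```bash
python3 - <<'E'
from h import *
from plant import ctrl
o=[]
for n,roi in(("scene",(131,129,100,75)),("top",(113,170,100,75))):
    s=ctrl.snapshot(n); u,v,w,h=roi
    o.append(cv2.resize(s['color'][v:v+h,u:u+w,::-1],(400,300),interpolation=cv2.INTER_CUBIC))
cv2.imwrite('pics/e.png',np.hstack(o)); print(ctrl.get_obs()['qvel'].round(2))
E
```

```text
[ 1.55  0.3   0.78  0.05  0.08 -0.36]
```

View pics/e.png

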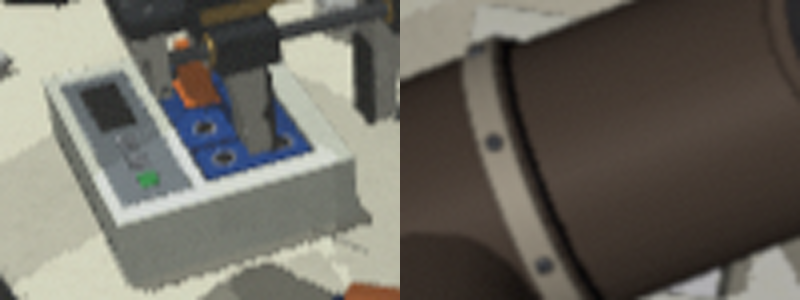

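The block lies in the well with its lug upright at (197,85), though the arm hides part of it. I'll back off further and check with a fit.

Emit:
play_rows(commands=[[[0, 0, 0, 3, 0, -1, 5], [0, 0, 0, 7, 0, -2, 5], [0, 0, 0, 11, 0, -3, 5], [0, 0, 0, 15, 0, -4, 5], [0, 0, 0, 19, 0, -4, 5], [0, 0, 0, 23, 0, -4, 5], [0, 0, 0, 26, 0, -4, 5], [0, 0, 0, 26, 0, -4, 5]]])

```text
clock: 11.85
tool_pos: [0.4284, -0.2808, 0.2175]
orientation: [179.9, -0.0, -99.3]
force: [0.6, 0.8, 0.6]
opening: 0.0498
gripper_force: 0.0
```

```bash
python3 - <<'E'
from h import *
from plant import ctrl
o=[]
for n,roi in(("scene",(131,129,100,75)),("top",(113,170,100,75))):
    s=ctrl.snapshot(n); u,v,w,h=roi
    im=cv2.resize(s['color'][v:v+h,u:u+w,::-1],(400,300),interpolation=cv2.INTER_CUBIC)
    q=proj(s,place((.5086,.2158,-9.1),box(-8,8,-17,17,68,68),.018)); 
    cv2.polylines(im,[((cv2.convexHull(q.astype(np.float32))[:,0]-[u,v]+.5)*4).round().astype(np.int32)],True,(0,255,255),1)
    o.append(im)
cv2.imwrite('pics/e2.png',np.hstack(o))
E
```

```text
(no output)
```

View pics/e2.png

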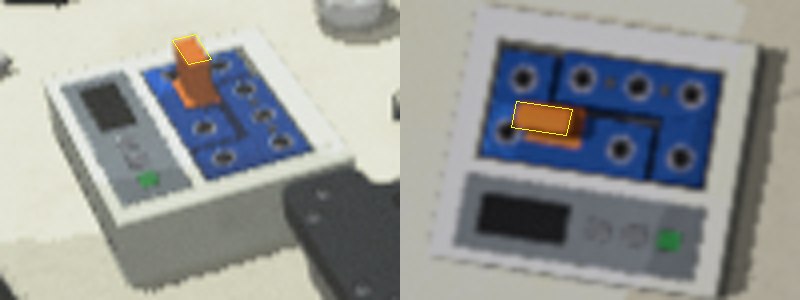

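The L block is seated flush and interlocked, and its lug top at (543,118) in the top tile matches the outline for full depth.

```bash
python3 -c "
from plant import ctrl
print(ctrl.close_job())"
```

```text
the job is handed in; nothing more can be done
None
```

The loose L block is set into the heater well, flush with its top and released. The T and square blocks were never touched, and the job was handed in after about 12 s on the robot's clock.

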